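# Sort left-hand and right-hand rack brackets on the lab bench

### The arm

A 6-joint arm with a two-finger parallel gripper is mounted at the origin on the work surface. World frame = base frame: x ahead of the robot, y to its left, z up, the work surface at z = 0. Lengths are in m, angles in rad, forces in N, time in s.
With the tool pointing down it reaches from about 0.35 to 0.775 m from the base axis. Payload 7.3 kg.
Tool frame: the origin (TCP) lies at the very end of the fingers, on their centre line; the grasp point (between the pads) lies 19 mm behind it; z points along the fingers, y is the direction in which the jaws open and shut (so a half turn about z gives the same grasp; the last joint's range is limited). The gripper opens to 92 mm and grips with 3 to 60 N. Pads are 19 mm wide; open, the fingers measure 130 mm over their backs; the gripper's body (75 mm by 190 mm) begins 47 mm behind the grasp point.
Start: joints at [1.082, 0.342, 1.524, -0, 1.275, -0.146], TCP at [0.176, 0.494, 0.227] pointing down, gripper open.
Joint ranges: [-2.53, 2.53], [-0.77, 2.02], [0.04, 2.7], [-1, 4.14], [0.28, 2.66], [-3.11, 3.11]. Speed limits (rad/s): [2.57, 2.57, 3.14, 3.14, 3.14, 3.14].

### API

Orientations are given as [roll, pitch, yaw] about the fixed x, y, z axes, in that order (R = Rz(yaw) Ry(pitch) Rx(roll)).
In Python, from cell import monitor, eyes, order gives the robot as it stands. The module is installed in compiled form; this text tells all that it offers.
- The arm moves only by the tool carry_out, never from a script. Its argument "targets" is a list of rows, each a list of 2 entries, a list of its own where there are three numbers: the shift along the tool's x, y, z in m, then the turn about the tool's z in rad. In form: [[[dx, dy, dz], twist], ...]. A call has 1 to 10 rows; each row shifts and turns the pose as measured when the row begins, along the tool's axes as they then stand; what a row does not reach is not made up. A row lasts 1/8 s, in which the tool goes at most 62.5 mm and 10.7 degrees, less where a joint would pass 70% of its speed; a pose out of reach is approached as far as the arm can. A call is refused whole if a number of a shift passes 0.0625 or a number of a turn 0.188, either way. A call with a gripper value outside its range is refused whole. "fingers" is the closure, from 0 (fully open) to 1 (shut), set as the call begins (left out, the last holds). The fingers move at their own pace and stop on an object; "grip_force" is the grip in N (left out, the last holds). Time passes only in rows, so rows that do not move let the fingers close. It gives the time, the measured TCP pose, the force and the opening at its end, in the units of the state.
- monitor.observe(): the state, without advancing time (a new reading comes with each control period).
- eyes.read_camera(name): name is "scene" or "top" or "wrist"; returns the picture (480x640x3 uint8, red, green, blue); there is no depth.
- eyes.camera_info(name): a dict with "K" (3x3 intrinsics, pixels), "rvec" (rotation vector, rad) and "tvec" (3), from world to camera coordinates, as OpenCV has them. Camera axes: x right, y down, z forward; pixel columns grow to the right and rows downward; lengths in m; the calibration is good to about 2 mm. The wrist camera is an equidistant fisheye: a pixel r from the principal point sees the ray r / f radians off the axis. A picture is of the moment at which its call begins: read the wrist's pose just before it. camera_info takes no time and is no camera call; for the wrist camera it gives the pose at the moment of the call.
- order.hand_in(): hands the job in, once; it reports no verdict.
The state is a dict: "time": time; "qpos": joint angles; "qvel": joint speeds; "joint_efforts": joint torques, N m; "tool_pos": TCP position; "tool_rot": TCP orientation; "contact_force": force on the tool from outside, world axes, zero at the start; "torque": the same for the moment, N m; "opening": finger opening in m.
Only numpy, scipy, OpenCV 4.12 (cv2) and the standard library are available. Lean on these libraries where they do the work, as an engineer would, in place of code of your own. Each camera call takes 0.05 s, during which the arm holds its last target.

### The job

Sort the two one-footed green rack brackets by their handedness: put the left-hand one in the blue tray and the right-hand one in the orange tray, each set down gently (not dropped) and left standing flat on its base. Seen from above with its foot end pointing away from you, a left-hand bracket's foot sticks out to the left, a right-hand one's to the right; the T-shaped bracket, with a foot on both sides, has no hand and is not part of the job.

Things in the scene. Friction and masses are not known exactly. Their poses are not given: they have to be found in the camera images.
- left_bracket_web (a point): left-hand bracket, green plastic, 80 g, foot to the left. Point: centre of its upright web, 28 mm above its underside; pinch it there across its thickness. z up, x along the web to the foot end. Base plate 80 (x) x 28 (y) x 6 mm, under the point. Web 50 (x) x 12 (y) mm, its top 50 mm above the underside. Foot 26 mm wide, 6 mm thick, at the plate's +x end, +y side only, reaching 42 mm from the web's mid-plane. Any yaw.
- right_bracket_web (a point): right-hand bracket, green plastic, 80 g, foot to the right. Point: centre of its upright web, 28 mm above its underside; pinch it there across its thickness. z up, x along the web to the foot end. Base plate 80 (x) x 28 (y) x 6 mm, under the point. Web 50 (x) x 12 (y) mm, its top 50 mm above the underside. Foot 26 mm wide, 6 mm thick, at the plate's +x end, -y side only, reaching 42 mm from the web's mid-plane. Any yaw.
- blue_tray: The blue open tray, for left-hand brackets; it does not move. Outside 170 x 170 mm and 40 mm high, walls 4 mm, inside 162 x 162 mm, inner floor 4 mm above the bench. Origin: centre of its underside, on the bench; x and y along its sides, z up.
- orange_tray: The orange open tray, for right-hand brackets; it does not move. Outside 170 x 170 mm and 40 mm high, walls 4 mm, inside 162 x 162 mm, inner floor 4 mm above the bench. Origin: centre of its underside, on the bench; x and y along its sides, z up.
Mind the look-alikes: they are no part of the job. Leave any turquoise look-alike of the orange_tray alone.

How it is judged:
At the end, for the whole second after the job is handed in: The left-hand bracket is inside the blue tray and the right-hand bracket inside the orange tray (web centre within 70 mm of the tray's centre along each side), each standing on its base on the tray floor within about 11 degrees of flat, web up, at rest and released (x of left_bracket_web in the frame of blue_tray between -0.07 and 0.07 m and y of left_bracket_web in the frame of blue_tray between -0.07 and 0.07 m and z of left_bracket_web in the frame of blue_tray between 0.022 and 0.042 m and angle between each of left_bracket_web, right_bracket_web's own z axis and vertical below 0.2 rad and linear speed of each of left_bracket, right_bracket below 0.02 m/s and x of right_bracket_web in the frame of orange_tray between -0.07 and 0.07 m and y of right_bracket_web in the frame of orange_tray between -0.07 and 0.07 m and z of right_bracket_web in the frame of orange_tray between 0.022 and 0.042 m); the robot touches nothing.
It fails at once if the left-hand bracket is dropped or thrown (faster than 0.8 m/s, a fall of about 33 mm, while the fingers do not touch it) (linear speed of left_bracket above 0.8 m/s and contact force between the fingers and left_bracket below 0.02 N).
It fails at once if the right-hand bracket is dropped or thrown (faster than 0.8 m/s, a fall of about 33 mm, while the fingers do not touch it) (linear speed of right_bracket above 0.8 m/s and contact force between the fingers and right_bracket below 0.02 N).
It also fails if it takes over 56 s, if anything falls off the work surface, if the arm or the gripper's body presses on something with over 40 N, if the wrist force passes 120 N, or if a joint passes its speed limit or range.

## Working session

There is one attempt and no reset: what is moved stays moved. The work goes in short steps, Python scripts to look and compute and a tool call to move; the robot and the scene stay as the last step left them, time stands still between calls to the robot, and variables do not carry over. Pictures are saved under pics/ and viewed, and the job is handed in when it is done.

Besides the shell and the picture viewer there is one more tool, called after ">>>" by a JSON object that holds its "fn" and its "kwargs", one argument or row to a line. carry_out: Moves the arm, as the interface text tells. Its arguments: {"type":"object","properties":{"targets":{"type":"array","items":{"type":"array"}},"fingers":{"type":"number"},"grip_force":{"type":"number"}},"required":["targets"]}

```bash
mkdir -p pics; python3 - <<'E'
from cell import monitor, eyes, order
import cv2,numpy as np
s=monitor.observe();print(s)
for n in ["top","scene"]:
    im=eyes.read_camera(n);cv2.imwrite(f"pics/{n}0.png",im[:,:,::-1])
    print(n,eyes.camera_info(n))
E
```

```text
{'time': 0.0, 'qpos': array([ 1.08196188e+00,  3.42760396e-01,  1.52503203e+00,  7.56558914e-06,
        1.27537458e+00, -1.45986204e-01]), 'qvel': array([-0.00097281, -0.00075475, -0.00144814, -0.00072651,  0.00142264,
        0.00015455]), 'joint_efforts': array([-1.14004513e-03, -4.31237090e+01, -2.44225144e+01,  7.17837154e-02,
        5.57622034e-02, -8.90174761e-05]), 'tool_pos': array([0.17626678, 0.4940934 , 0.22602016]), 'tool_rot': array([-3.14003610e+00, -2.36175347e-04,  2.79874201e+00]), 'contact_force': array([ 0.03694675, -0.14284268,  0.27666982]), 'torque': array([ 0.05554935,  0.03292231, -0.07372334]), 'opening': 0.09185447613652886}
top {'K': array([[581.27087506,   0.        , 311.35882687],
       [  0.        , 581.27087506, 243.29633643],
       [  0.        ,   0.        ,   1.        ]]), 'rvec': array([ 2.15770584, -2.11553436,  0.17364563]), 'tvec': array([-0.01425316,  0.43298857,  1.19170326])}
scene {'K': array([[606.13220073,   0.        , 313.90662371],
       [  0.        , 606.13220073, 243.67093674],
       [  0.        ,   0.        ,   1.        ]]), 'rvec': array([ 1.29487564,  2.06239974, -1.04474057]), 'tvec': array([ 0.19418807, -0.18897021,  1.77190842])}
```

View pics/top0.png

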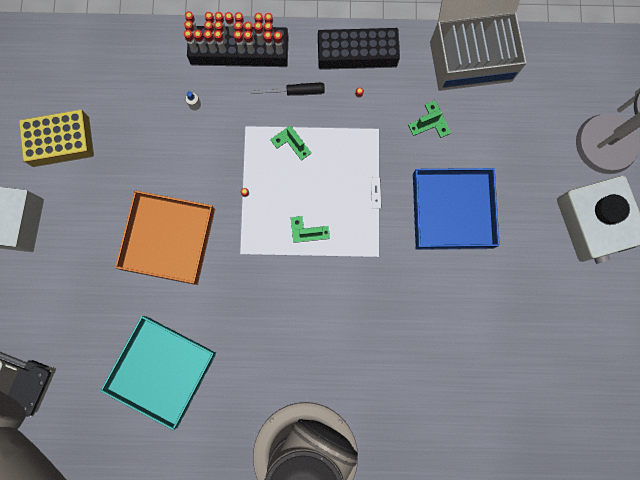

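View pics/scene0.png

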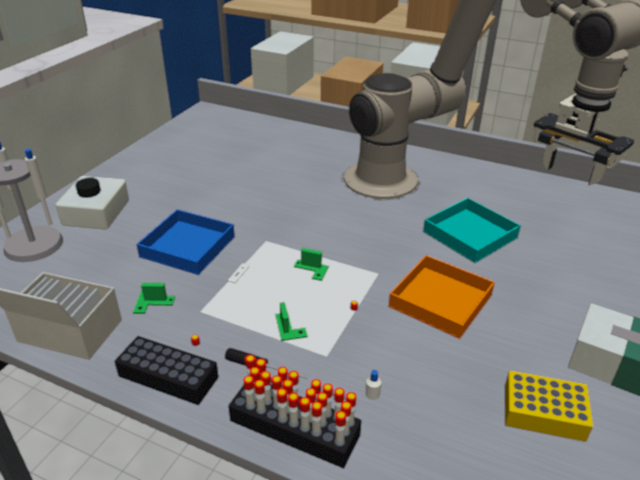

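```bash
python3 - <<'E'
import cv2,numpy as np
im=cv2.imread("pics/top0.png")
a=cv2.resize(im[95:255,240:460],None,fx=3.6,fy=3.6,interpolation=cv2.INTER_CUBIC)
cv2.imwrite("pics/zoom0.png",a)
E
```

```text
(no output)
```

View pics/zoom0.png

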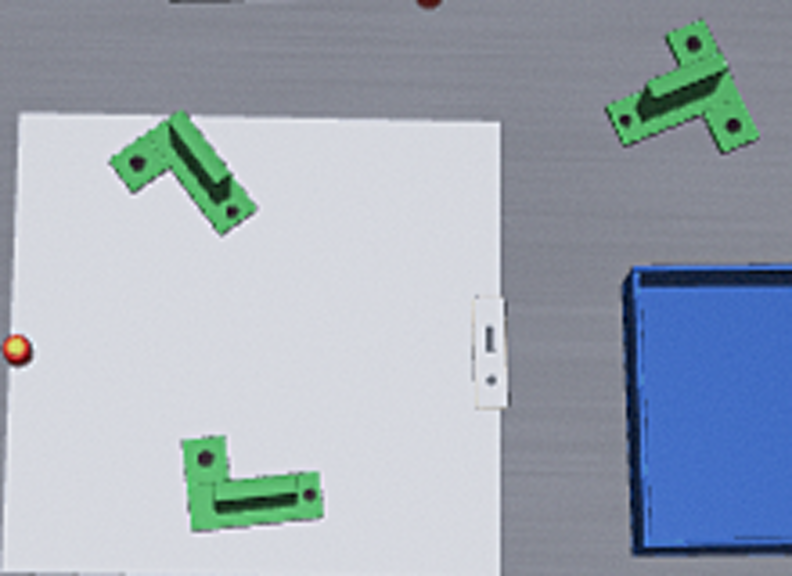

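```bash
cat > h.py <<'E'
from cell import monitor, eyes, order
import cv2,numpy as np
def ray_plane(name,px,z):
    c=eyes.camera_info(name);R=cv2.Rodrigues(c["rvec"])[0];C=-R.T@c["tvec"]
    p=np.atleast_2d(np.array(px,float));K=c["K"]
    if name=="wrist":
        v=(p-[K[0,2],K[1,2]])/[K[0,0],K[1,1]];r=np.linalg.norm(v,axis=1,keepdims=True)
        d=np.hstack([np.sin(r)*v/np.maximum(r,1e-9),np.cos(r)])
    else:
        d=np.hstack([(p-[K[0,2],K[1,2]])/[K[0,0],K[1,1]],np.ones((len(p),1))])
    D=d@R
    return C+D*((z-C[2])/D[:,2:3])
def hsv(im): return cv2.cvtColor(im,cv2.COLOR_RGB2HSV)
E
python3 - <<'E'
from h import *
im=cv2.imread("pics/top0.png")[:,:,::-1].copy()
H=hsv(im)
for nm,lo,hi,ar in [("green",50,75,200),("blue",105,120,2000),("orange",5,16,2000)]:
    m=cv2.inRange(H,(lo,90,30),(hi,255,255))
    m=cv2.morphologyEx(m,cv2.MORPH_CLOSE,np.ones((3,3)))
    cs,_=cv2.findContours(m,cv2.RETR_EXTERNAL,cv2.CHAIN_APPROX_NONE)
    for c in cs:
        if cv2.contourArea(c)<ar: continue
        if nm=="green":
            p=cv2.approxPolyDP(c,2.2,True)[:,0]
            print(nm,cv2.contourArea(c));w=ray_plane("top",p,.006)
            print(np.c_[p,np.round(w[:,:2]*1000,1)].tolist())
        else:
            b=cv2.boxPoints(cv2.minAreaRect(c))
            w=ray_plane("top",b,.04)
            print(nm,b.round(1).tolist(),w[:,:2].round(4).tolist(),w.mean(0),np.linalg.norm(np.diff(w,axis=0),axis=1))
E
```

```text
green 529.0
[[291.0, 218.0, 492.9, 39.8], [293.0, 241.0, 442.2, 34.1], [329.0, 237.0, 452.5, -43.6], [327.0, 226.0, 476.7, -38.9], [304.0, 229.0, 469.1, 10.9], [301.0, 216.0, 497.8, 18.1]]
green 504.0
[[271.0, 139.0, 671.5, 88.8], [276.0, 147.0, 653.2, 77.1], [287.0, 141.0, 667.6, 53.1], [301.0, 159.0, 626.6, 21.0], [310.0, 153.0, 640.8, 1.3], [290.0, 126.0, 702.7, 47.3]]
green 665.5
[[435.0, 101.0, 768.3, -277.8], [425.0, 104.0, 760.7, -255.1], [427.0, 115.0, 734.7, -259.3], [408.0, 125.0, 710.3, -216.5], [413.0, 134.0, 689.5, -227.5], [433.0, 126.0, 709.1, -272.4], [440.0, 136.0, 686.1, -287.7], [450.0, 132.0, 695.8, -310.2]]
blue [[412.5, 168.6999969482422], [496.8999938964844, 167.10000610351562], [498.3999938964844, 247.6999969482422], [414.0, 249.3000030517578]] [[0.5992, -0.2198], [0.6063, -0.4012], [0.4308, -0.3987], [0.4239, -0.2214]] [ 0.51502929 -0.31026325  0.04      ] [0.1815213  0.17553315 0.17739797]
orange [[114.69999694824219, 267.5], [130.89999389648438, 188.5], [215.10000610351562, 205.8000030517578], [198.8000030517578, 284.79998779296875]] [[0.3731, 0.4037], [0.5432, 0.3817], [0.509, 0.2004], [0.3404, 0.2263]] [0.44140713 0.30301349 0.04      ] [0.17149565 0.18447012 0.17052013]
```

```bash
cat >> h.py <<'E'
from scipy.spatial.transform import Rotation as Ro
def plan(x,y,z,yaw=None):
    """total shift in tool axes (after twist), and total twist"""
    s=monitor.observe();p=s["tool_pos"];r=s["tool_rot"]
    tw=0
    if yaw is not None:
        tw=-((yaw-r[2]+np.pi)%(2*np.pi)-np.pi)
    R=(Ro.from_euler("xyz",r)*Ro.from_euler("z",tw)).as_matrix()
    d=R.T@(np.array([x,y,z])-p)
    print("t",s["time"],"twist",round(tw,3),"shift",d.round(4), "pos",p.round(4),"rot",r.round(3),"open",round(s["opening"],4),"F",s["contact_force"].round(1))
E
python3 -c "
from h import *
plan(.46,0,.2,np.radians(97.5))"
```

```text
t 0.1 twist 1.097 shift [-0.5269  0.2168  0.0265] pos [0.1763 0.4942 0.2261] rot [-3.14  -0.     2.799] open 0.0918 F [ 1.1 -0.6 -0.3]
```

>>> {"fn": "carry_out", "kwargs": {
  "targets": [
    [[0, 0, 0], 0.183],
    [[0, 0, 0], 0.183],
    [[0, 0, 0], 0.183],
    [[0, 0, 0], 0.183],
    [[0, 0, 0], 0.183],
    [[0, 0, 0], 0.183]
  ],
  "fingers": 0
}}

```text
time: 0.85
tool_pos: [0.1755, 0.4927, 0.2235]
tool_rot: [-3.137, 0.006, 1.673]
contact_force: [-1.0, -0.2, -0.0]
opening: 0.0918
```

```bash
python3 -c "
from h import *
plan(.46,0,.2,np.radians(97.5))"
```

```text
t 0.85 twist -0.029 shift [-0.5254  0.2179  0.0258] pos [0.1755 0.4927 0.2235] rot [-3.137  0.006  1.673] open 0.0918 F [-1.  -0.2 -0. ]
```

>>> {"fn": "carry_out", "kwargs": {
  "targets": [
    [[-0.052, 0.022, 0.002], 0],
    [[-0.053, 0.022, 0.002], 0],
    [[-0.053, 0.022, 0.002], 0],
    [[-0.053, 0.022, 0.002], 0],
    [[-0.053, 0.022, 0.002], 0],
    [[-0.053, 0.022, 0.002], 0],
    [[-0.053, 0.022, 0.002], 0],
    [[-0.053, 0.022, 0.002], 0],
    [[-0.053, 0.022, 0.002], 0],
    [[-0.03, 0.015, 0.002], 0]
  ]
}}

```text
time: 2.1
tool_pos: [0.4439, -0.0029, 0.2033]
tool_rot: [-3.137, 0.007, 1.675]
contact_force: [-0.5, 0.8, -0.4]
opening: 0.0919
```

```bash
python3 -c "
from h import *
plan(.46,0,.2,np.radians(97.5))
im=eyes.read_camera('wrist');cv2.imwrite('pics/w1.png',im[:,:,::-1])
im=eyes.read_camera('top');cv2.imwrite('pics/top1.png',im[:,:,::-1])"
```

```text
t 2.1 twist -0.027 shift [0.0008 0.0164 0.0032] pos [ 0.4439 -0.0029  0.2033] rot [-3.137  0.007  1.675] open 0.0919 F [-0.5  0.8 -0.4]
```

View pics/w1.png

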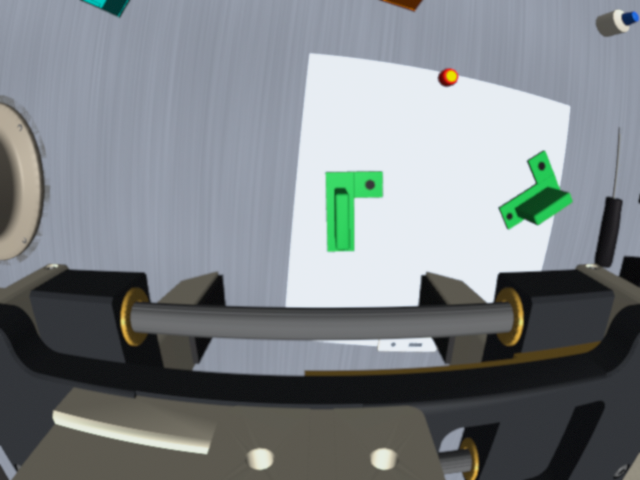

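```bash
cat > m.py <<'E'
from h import *
import sys
im=cv2.imread(sys.argv[1])[:,:,::-1].copy();H=hsv(im)
m=cv2.inRange(H,(45,90,30),(75,255,255));m=cv2.morphologyEx(m,cv2.MORPH_CLOSE,np.ones((3,3)))
for c in cv2.findContours(m,cv2.RETR_EXTERNAL,cv2.CHAIN_APPROX_NONE)[0]:
    if cv2.contourArea(c)<600: continue
    p=cv2.approxPolyDP(c,2.5,True)[:,0]
    print(cv2.contourArea(c));print(np.c_[p,(ray_plane("wrist",p,.006)[:,:2]*1000).round(1),(ray_plane("wrist",p,.05)[:,:2]*1000).round(1)].tolist())
E
python3 m.py pics/w1.png; python3 -c "
import cv2
im=cv2.imread('pics/w1.png');cv2.imwrite('pics/w1z.png',cv2.resize(im[140:260,310:590],None,fx=2.8,fy=2.8,interpolation=cv2.INTER_CUBIC))"
```

```text
2782.0
[[381.0, 172.0, 496.0, 41.0, 488.8, 44.1], [326.0, 173.0, 443.6, 34.1, 442.9, 38.0], [329.0, 251.0, 454.7, -42.9, 452.6, -29.4], [353.0, 250.0, 478.5, -39.4, 473.5, -26.3], [353.0, 199.0, 472.2, 11.7, 467.9, 18.5], [381.0, 196.0, 499.0, 17.7, 491.4, 23.7]]
2479.0
[[544.0, 151.0, 672.6, 90.2, 643.5, 87.2], [528.0, 160.0, 653.4, 76.8, 626.6, 75.5], [536.0, 183.0, 668.5, 54.3, 639.9, 55.8], [499.0, 208.0, 627.3, 21.3, 603.8, 26.8], [508.0, 228.0, 643.2, 1.4, 617.7, 9.4], [524.0, 218.0, 661.2, 14.6, 633.5, 21.0], [538.0, 224.0, 681.6, 10.3, 651.4, 17.2], [572.0, 201.0, 724.3, 42.5, 688.8, 45.4], [569.0, 193.0, 717.5, 50.7, 682.8, 52.6], [559.0, 189.0, 701.7, 52.9, 669.0, 54.5]]
```

View pics/w1z.png

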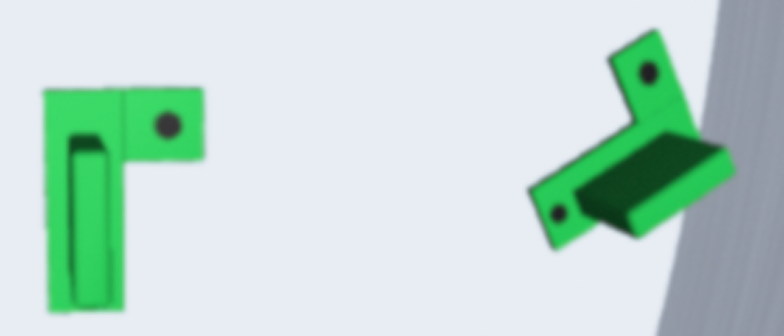

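```bash
python3 -c "
from h import *
print(ray_plane('wrist',[[342.2,221.6],[341.2,193.6],[343.2,249.6],[545.5,213.5]],.05)*1000)
plan(.461,-.003,.1,np.radians(97.7))"
```

```text
[[461.06551698  -2.00802646  50.        ]
 [457.47127808  21.98998483  50.        ]
 [464.85497319 -26.8340502   50.        ]
 [657.90517668  28.51858695  50.        ]]
t 2.2 twist -0.032 shift [-0.0013  0.0169  0.1029] pos [ 0.4444 -0.0032  0.203 ] rot [-3.137  0.007  1.673] open 0.092 F [-0.4 -0.2  0.2]
```

>>> {"fn": "carry_out", "kwargs": {
  "targets": [
    [[-0.001, 0.009, 0.02], -0.028],
    [[-0.001, 0.008, 0.025], 0],
    [[0, 0, 0.025], 0],
    [[0, 0, 0.025], 0],
    [[0, 0, 0], 0]
  ]
}}

```text
time: 2.82
tool_pos: [0.4593, -0.0012, 0.105]
tool_rot: [-3.134, 0.005, 1.703]
contact_force: [1.0, 0.3, -0.3]
opening: 0.0922
```

```bash
python3 -c "
from h import *
plan(.461,-.002,.013,np.radians(98))"
```

```text
t 2.825 twist -0.008 shift [-0.0006  0.0022  0.092 ] pos [ 0.4593 -0.0012  0.105 ] rot [-3.134  0.005  1.703] open 0.0922 F [ 1.   0.3 -0.3]
```

>>> {"fn": "carry_out", "kwargs": {
  "targets": [
    [[0, 0.002, 0.022], -0.008],
    [[0, 0, 0.022], 0],
    [[0, 0, 0.022], 0],
    [[0, 0, 0.02], 0],
    [[0, 0, 0.006], 0],
    [[0, 0, 0], 0]
  ]
}}

```text
time: 3.58
tool_pos: [0.4644, 0.0007, 0.017]
tool_rot: [3.14, 0.007, 1.714]
contact_force: [0.0, -0.3, 0.3]
opening: 0.0918
```

```bash
python3 -c "
from h import *
plan(.461,-.002,.013,np.radians(98))
im=eyes.read_camera('wrist');cv2.imwrite('pics/w2.png',im[:,:,::-1])"
```

```text
t 3.575 twist 0.003 shift [-0.0022 -0.0038  0.004 ] pos [0.4644 0.0007 0.017 ] rot [3.14  0.007 1.714] open 0.0918 F [ 0.  -0.3  0.3]
```

View pics/w2.png

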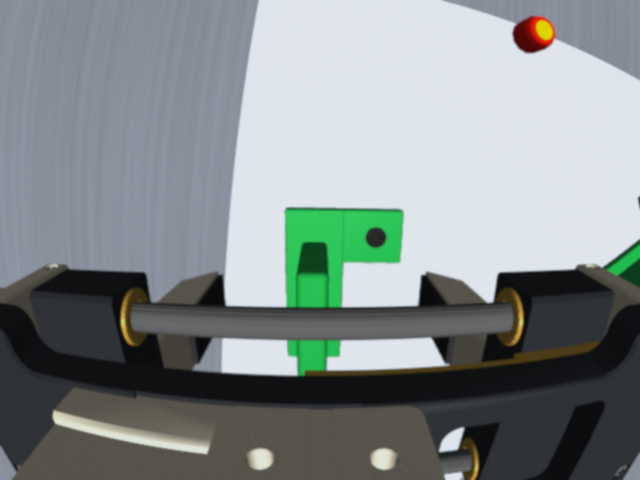

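>>> {"fn": "carry_out", "kwargs": {
  "targets": [
    [[-0.002, -0.004, 0.003], 0],
    [[0, 0, 0], 0]
  ]
}}

```text
time: 3.88
tool_pos: [0.4615, -0.0021, 0.0154]
tool_rot: [3.137, 0.008, 1.714]
contact_force: [-0.6, -0.5, 0.7]
opening: 0.0922
```

>>> {"fn": "carry_out", "kwargs": {
  "targets": [
    [[0, 0, 0], 0],
    [[0, 0, 0], 0],
    [[0, 0, 0], 0],
    [[0, 0, 0], 0],
    [[0, 0, 0], 0],
    [[0, 0, 0], 0],
    [[0, 0, 0], 0],
    [[0, 0, 0], 0]
  ],
  "fingers": 1,
  "grip_force": 15
}}

```text
time: 4.88
tool_pos: [0.4618, -0.0022, 0.0158]
tool_rot: [3.137, 0.008, 1.714]
contact_force: [0.4, -0.2, 0.2]
opening: 0.0163
```

>>> {"fn": "carry_out", "kwargs": {
  "targets": [
    [[0, 0, 0], 0],
    [[0, 0, 0], 0],
    [[0, 0, 0], 0]
  ]
}}

```text
time: 5.25
tool_pos: [0.4617, -0.0022, 0.0159]
tool_rot: [3.137, 0.008, 1.714]
contact_force: [0.2, -0.7, -0.5]
opening: 0.012
```

>>> {"fn": "carry_out", "kwargs": {
  "targets": [
    [[0, 0, -0.01], 0],
    [[0, 0, -0.02], 0],
    [[0, 0, -0.03], 0],
    [[0, 0, -0.03], 0],
    [[0, 0, -0.03], 0],
    [[0, 0, -0.02], 0],
    [[0, 0, 0], 0]
  ]
}}

```text
time: 6.12
tool_pos: [0.4604, -0.0009, 0.1632]
tool_rot: [3.136, 0.009, 1.714]
contact_force: [-0.0, 0.2, -1.9]
opening: 0.0119
```

```bash
python3 -c "
from h import *
plan(.441,.303,.14)
im=eyes.read_camera('wrist');cv2.imwrite('pics/w3.png',im[:,:,::-1])"
```

```text
t 6.125 twist 0 shift [0.3038 0.024  0.0208] pos [ 0.4604 -0.0009  0.1632] rot [3.136 0.009 1.714] open 0.0119 F [-0.   0.2 -1.9]
```

View pics/w3.png

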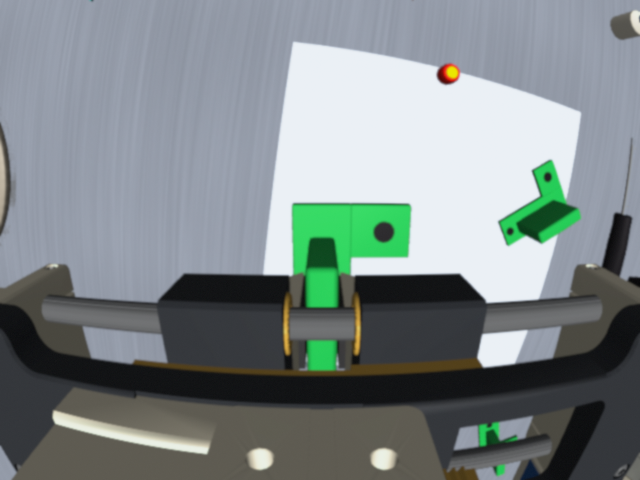

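>>> {"fn": "carry_out", "kwargs": {
  "targets": [
    [[0.02, 0.002, 0.0], 0],
    [[0.04, 0.003, 0.0], 0],
    [[0.045, 0.003, 0.0], 0],
    [[0.045, 0.003, 0.0], 0],
    [[0.045, 0.003, 0.0], 0],
    [[0.045, 0.003, 0], 0],
    [[0.04, 0.003, 0], 0],
    [[0.02, 0.003, 0], 0],
    [[0, 0, 0], 0]
  ]
}}

```text
time: 7.3
tool_pos: [0.434, 0.3067, 0.1486]
tool_rot: [-3.127, 0.011, 1.711]
contact_force: [0.3, -0.1, -1.3]
opening: 0.0115
```

```bash
python3 -c "
from h import *
plan(.441,.303,.020)
im=eyes.read_camera('wrist');cv2.imwrite('pics/w4.png',im[:,:,::-1])
im=eyes.read_camera('top');cv2.imwrite('pics/top4.png',im[:,:,::-1])"
```

```text
t 7.3 twist 0 shift [-0.0033  0.0083  0.1285] pos [0.434  0.3067 0.1486] rot [-3.127  0.011  1.711] open 0.0115 F [ 0.3 -0.1 -1.3]
```

View pics/w4.png

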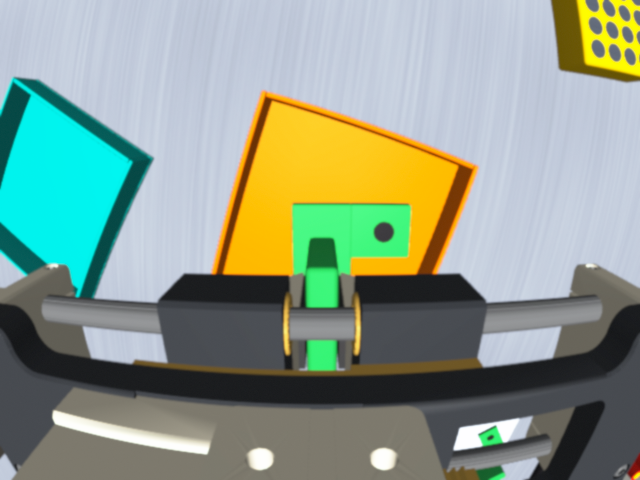

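View pics/top4.png

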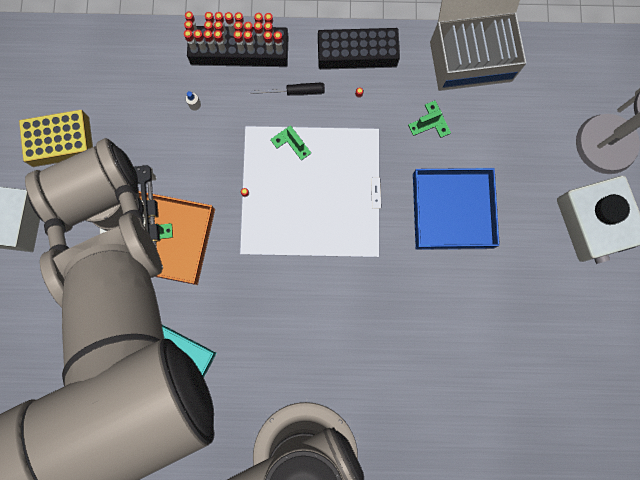

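>>> {"fn": "carry_out", "kwargs": {
  "targets": [
    [[-0.002, 0.004, 0.015], 0],
    [[-0.001, 0.004, 0.02], 0],
    [[0, 0, 0.022], 0],
    [[0, 0, 0.022], 0],
    [[0, 0, 0.022], 0],
    [[0, 0, 0.01], 0],
    [[0, 0, 0], 0]
  ]
}}

```text
time: 8.28
tool_pos: [0.4422, 0.2935, 0.0296]
tool_rot: [-3.123, 0.014, 1.701]
contact_force: [-0.2, 0.4, -0.7]
opening: 0.0119
```

```bash
python3 -c "
from h import *
plan(.441,.303,.020)"
```

```text
t 8.275 twist 0 shift [0.0097 0.0002 0.0095] pos [0.4422 0.2935 0.0296] rot [-3.123  0.014  1.701] open 0.0119 F [-0.2  0.4 -0.7]
```

>>> {"fn": "carry_out", "kwargs": {
  "targets": [
    [[0.006, 0, 0.003], 0],
    [[0.004, 0, 0.003], 0],
    [[0, 0, 0.001], 0],
    [[0, 0, 0.001], 0]
  ]
}}

```text
time: 8.78
tool_pos: [0.4421, 0.3046, 0.0229]
tool_rot: [-3.127, 0.013, 1.701]
contact_force: [0.4, -0.5, -0.1]
opening: 0.0119
```

>>> {"fn": "carry_out", "kwargs": {
  "targets": [
    [[0, 0, 0.0015], 0],
    [[0, 0, 0.0015], 0],
    [[0, 0, 0.0015], 0]
  ]
}}

```text
time: 9.15
tool_pos: [0.4419, 0.3044, 0.0198]
tool_rot: [-3.127, 0.013, 1.701]
contact_force: [-6.8, -2.5, 19.9]
opening: 0.0116
```

Contact at the expected height (0.020). Release.

>>> {"fn": "carry_out", "kwargs": {
  "targets": [
    [[0, 0, -0.001], 0],
    [[0, 0, 0], 0],
    [[0, 0, 0], 0],
    [[0, 0, 0], 0],
    [[0, 0, 0], 0],
    [[0, 0, 0], 0]
  ],
  "fingers": 0.4
}}

```text
time: 9.9
tool_pos: [0.4422, 0.3044, 0.0208]
tool_rot: [-3.128, 0.013, 1.701]
contact_force: [0.1, -0.5, 0.4]
opening: 0.0554
```

>>> {"fn": "carry_out", "kwargs": {
  "targets": [
    [[0, 0, -0.015], 0],
    [[0, 0, -0.03], 0],
    [[0, 0, -0.04], 0],
    [[0, 0, -0.04], 0],
    [[0, 0, -0.03], 0],
    [[0, 0, 0], 0]
  ]
}}

```text
time: 10.65
tool_pos: [0.4444, 0.3069, 0.1858]
tool_rot: [-3.131, 0.011, 1.701]
contact_force: [0.3, 0.4, -1.5]
opening: 0.0552
```

```bash
python3 -c "
from h import *
plan(.66,.035,.2,np.radians(36.6))
im=eyes.read_camera('wrist');cv2.imwrite('pics/w5.png',im[:,:,::-1])"
```

```text
t 10.65 twist 1.062 shift [ 0.0108  0.3469 -0.0127] pos [0.4444 0.3069 0.1858] rot [-3.131  0.011  1.701] open 0.0552 F [ 0.3  0.4 -1.5]
```

View pics/w5.png

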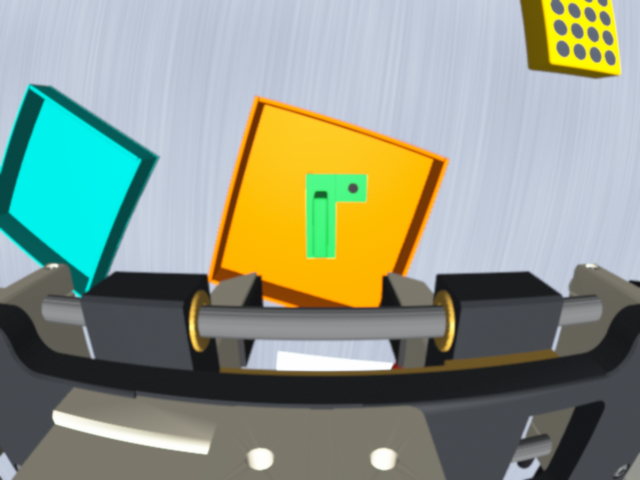

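>>> {"fn": "carry_out", "kwargs": {
  "targets": [
    [[0, 0, 0], 0.177],
    [[0, 0, 0], 0.177],
    [[0, 0, 0], 0.177],
    [[0, 0, 0], 0.177],
    [[0, 0, 0], 0.177],
    [[0, 0, 0], 0.177]
  ],
  "fingers": 0
}}

```text
time: 11.45
tool_pos: [0.4393, 0.3042, 0.178]
tool_rot: [3.139, 0.031, 0.605]
contact_force: [-0.6, -0.5, -0.3]
opening: 0.0916
```

```bash
python3 -c "
from h import *
plan(.66,.035,.2,np.radians(36.6))"
```

```text
t 11.45 twist -0.034 shift [ 0.016   0.3478 -0.0218] pos [0.4393 0.3042 0.178 ] rot [3.139 0.031 0.605] open 0.0916 F [-0.6 -0.5 -0.3]
```

>>> {"fn": "carry_out", "kwargs": {
  "targets": [
    [[0.001, 0.03, -0.003], -0.034],
    [[0.001, 0.042, -0.003], 0],
    [[0.001, 0.045, -0.003], 0],
    [[0.001, 0.045, -0.003], 0],
    [[0.001, 0.045, -0.003], 0],
    [[0.001, 0.045, -0.003], 0],
    [[0.001, 0.042, -0.003], 0],
    [[0.001, 0.035, -0.001], 0],
    [[0, 0.02, 0], 0],
    [[0, 0, 0], 0]
  ]
}}

```text
time: 12.7
tool_pos: [0.6521, 0.0187, 0.1853]
tool_rot: [-3.13, 0.054, 0.639]
contact_force: [0.5, 0.1, -0.5]
opening: 0.092
```

```bash
python3 -c "
from h import *
plan(.665,.035,.2,np.radians(36.6))
im=eyes.read_camera('wrist');cv2.imwrite('pics/w6.png',im[:,:,::-1])"; python3 m.py pics/w6.png
```

```text
t 12.7 twist 0.0 shift [ 0.0193 -0.0055 -0.0157] pos [0.6521 0.0187 0.1853] rot [-3.13   0.054  0.639] open 0.092 F [ 0.5  0.1 -0.5]
1645.0
[[11.0, 168.0, 474.1, 350.9, 505.8, 313.0], [5.0, 202.0, 428.1, 344.3, 465.9, 307.3], [0.0, 205.0, 418.4, 351.9, 457.4, 313.9], [0.0, 227.0, 389.9, 342.1, 432.7, 305.4], [12.0, 235.0, 394.8, 317.3, 437.0, 283.9], [30.0, 226.0, 427.7, 292.1, 465.5, 261.9], [44.0, 235.0, 432.0, 267.2, 469.3, 240.3], [48.0, 217.0, 457.1, 269.9, 491.0, 242.7], [19.0, 196.0, 451.1, 323.5, 485.8, 289.2], [23.0, 176.0, 477.6, 327.1, 508.8, 292.3]]
3256.5
[[273.0, 140.0, 673.3, 92.4, 678.7, 88.6], [274.0, 167.0, 653.8, 77.4, 661.8, 75.6], [304.0, 168.0, 669.1, 54.9, 675.0, 56.0], [306.0, 223.0, 628.4, 23.1, 639.8, 28.5], [333.0, 223.0, 643.5, 2.9, 652.9, 10.9], [334.0, 140.0, 705.4, 48.4, 706.6, 50.4]]
```

View pics/w6.png

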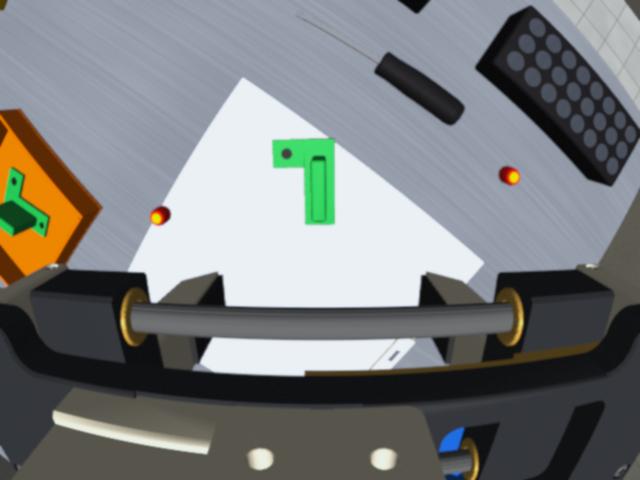

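```bash
python3 -c "
from h import *
print(ray_plane('wrist',[[319,189.5]],.05)*1000)
plan(.6665,.036,.1,np.radians(36.4))
R=Ro.from_euler('xyz',monitor.observe()['tool_rot']).as_matrix();print(R)"
```

```text
[[668.22674723  36.38368448  50.        ]]
t 12.75 twist 0.004 shift [ 0.0263 -0.0033  0.0841] pos [0.6516 0.0196 0.1853] rot [-3.129  0.054  0.64 ] open 0.0917 F [-0.6  0.1 -0.8]
[[ 0.80113029  0.59635963 -0.05045245]
 [ 0.59607406 -0.80262307 -0.02217933]
 [-0.05372116 -0.01230486 -0.99848016]]
```

>>> {"fn": "carry_out", "kwargs": {
  "targets": [
    [[0.01, -0.002, 0.02], 0.004],
    [[0.01, -0.001, 0.022], 0],
    [[0.006, 0, 0.022], 0],
    [[0, 0, 0.02], 0],
    [[0, 0, 0], 0]
  ]
}}

```text
time: 13.38
tool_pos: [0.6625, 0.0442, 0.0911]
tool_rot: [-3.123, 0.059, 0.642]
contact_force: [-0.0, -0.1, -0.6]
opening: 0.0917
```

```bash
python3 -c "
from h import *
plan(.6675,.036,.015,np.radians(36.4))"
```

```text
t 13.375 twist 0.006 shift [0.0036 0.0109 0.0758] pos [0.6625 0.0442 0.0911] rot [-3.123  0.059  0.642] open 0.0917 F [-0.  -0.1 -0.6]
```

>>> {"fn": "carry_out", "kwargs": {
  "targets": [
    [[0.002, 0.006, 0.005], 0.006],
    [[0.002, 0.005, 0.01], 0],
    [[0, 0, 0.012], 0],
    [[0, 0, 0.012], 0],
    [[0, 0, 0.01], 0],
    [[0, 0, 0], 0]
  ]
}}

```text
time: 14.12
tool_pos: [0.6703, 0.0373, 0.0392]
tool_rot: [-3.124, 0.058, 0.636]
contact_force: [-0.5, 0.7, 0.6]
opening: 0.0919
```

```bash
python3 -c "
from h import *
plan(.6675,.036,.015,np.radians(36.4))"
```

```text
t 14.125 twist 0.001 shift [-0.0016 -0.0002  0.0243] pos [0.6703 0.0373 0.0392] rot [-3.124  0.058  0.636] open 0.0919 F [-0.5  0.7  0.6]
```

>>> {"fn": "carry_out", "kwargs": {
  "targets": [
    [[-0.001, 0, 0.008], 0],
    [[-0.001, 0, 0.008], 0],
    [[0, 0, 0.007], 0],
    [[0, 0, 0], 0]
  ]
}}

```text
time: 14.62
tool_pos: [0.6675, 0.0355, 0.0154]
tool_rot: [-3.125, 0.057, 0.636]
contact_force: [0.0, 0.2, 0.1]
opening: 0.0919
```

```bash
python3 -c "
from h import *
plan(.6675,.036,.015,np.radians(36.4))
im=eyes.read_camera('wrist');cv2.imwrite('pics/w7.png',im[:,:,::-1])"
```

```text
t 14.625 twist 0.001 shift [ 0.0003 -0.0004  0.0003] pos [0.6675 0.0355 0.0154] rot [-3.125  0.057  0.636] open 0.0919 F [0.  0.2 0.1]
```

View pics/w7.png

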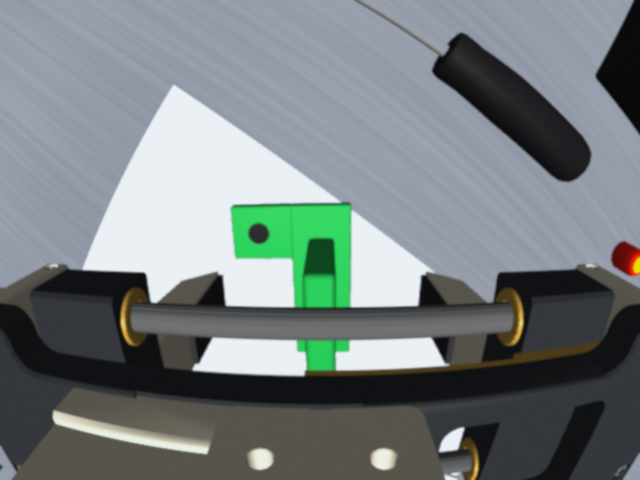

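Web centred between the fingers (x≈321). Close.

>>> {"fn": "carry_out", "kwargs": {
  "targets": [
    [[0, 0, 0], 0],
    [[0, 0, 0], 0],
    [[0, 0, 0], 0],
    [[0, 0, 0], 0],
    [[0, 0, 0], 0],
    [[0, 0, 0], 0],
    [[0, 0, 0], 0],
    [[0, 0, 0], 0],
    [[0, 0, 0], 0],
    [[0, 0, 0], 0]
  ],
  "fingers": 1,
  "grip_force": 15
}}

```text
time: 15.92
tool_pos: [0.6684, 0.0356, 0.0168]
tool_rot: [-3.127, 0.055, 0.636]
contact_force: [0.0, 0.2, 0.4]
opening: 0.0116
```

>>> {"fn": "carry_out", "kwargs": {
  "targets": [
    [[0, 0, -0.01], 0],
    [[0, 0, -0.02], 0],
    [[0, 0, -0.025], 0],
    [[0, 0, -0.025], 0],
    [[0, 0, -0.025], 0],
    [[0, 0, -0.02], 0],
    [[0, 0, 0], 0]
  ]
}}

```text
time: 16.8
tool_pos: [0.6754, 0.0382, 0.1484]
tool_rot: [-3.127, 0.054, 0.636]
contact_force: [-0.8, 0.5, -1.5]
opening: 0.0116
```

```bash
python3 -c "
from h import *
plan(.515,-.31,.14)
im=eyes.read_camera('wrist');cv2.imwrite('pics/w8.png',im[:,:,::-1])"
```

```text
t 16.8 twist 0 shift [-0.3349  0.1853  0.0239] pos [0.6754 0.0382 0.1484] rot [-3.127  0.054  0.636] open 0.0116 F [-0.8  0.5 -1.5]
```

View pics/w8.png

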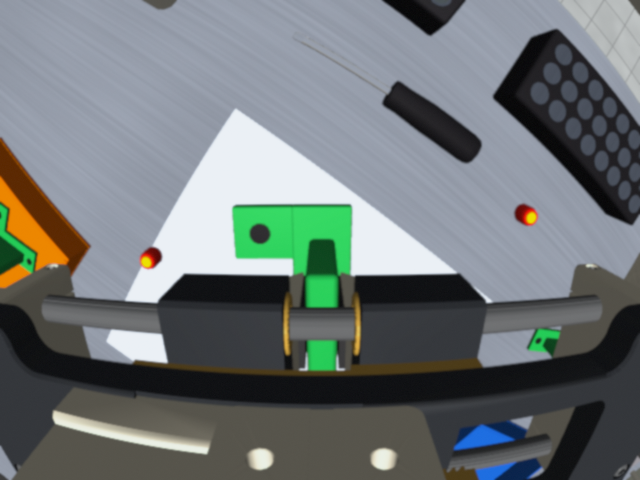

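>>> {"fn": "carry_out", "kwargs": {
  "targets": [
    [[-0.018, 0.01, 0.001], 0],
    [[-0.03, 0.017, 0.002], 0],
    [[-0.038, 0.021, 0.002], 0],
    [[-0.04, 0.022, 0.002], 0],
    [[-0.04, 0.022, 0.002], 0],
    [[-0.04, 0.022, 0.002], 0],
    [[-0.04, 0.022, 0.002], 0],
    [[-0.038, 0.021, 0.002], 0],
    [[-0.03, 0.017, 0.002], 0],
    [[-0.015, 0.01, 0], 0]
  ]
}}

```text
time: 18.1
tool_pos: [0.4994, -0.3215, 0.135]
tool_rot: [-3.109, 0.07, 0.635]
contact_force: [0.1, -0.2, -0.9]
opening: 0.0117
```

>>> {"fn": "carry_out", "kwargs": {
  "targets": [
    [[0, 0, 0], 0]
  ]
}}

```text
time: 18.23
tool_pos: [0.4983, -0.3225, 0.1344]
tool_rot: [-3.108, 0.071, 0.632]
contact_force: [0.2, -0.4, -0.6]
opening: 0.0121
```

```bash
python3 -c "
from h import *
plan(.515,-.31,.020)
im=eyes.read_camera('wrist');cv2.imwrite('pics/w9.png',im[:,:,::-1])"
```

```text
t 18.225 twist 0 shift [0.0288 0.0036 0.1126] pos [ 0.4983 -0.3225  0.1344] rot [-3.108  0.071  0.632] open 0.0121 F [ 0.2 -0.4 -0.6]
```

View pics/w9.png

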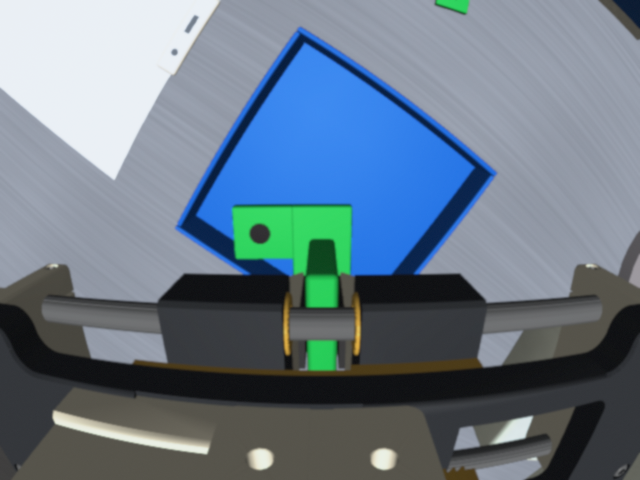

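>>> {"fn": "carry_out", "kwargs": {
  "targets": [
    [[0.01, 0.001, 0.01], 0],
    [[0.01, 0.001, 0.015], 0],
    [[0.008, 0.001, 0.02], 0],
    [[0, 0, 0.02], 0],
    [[0, 0, 0.015], 0],
    [[0, 0, 0], 0]
  ]
}}

```text
time: 19.02
tool_pos: [0.5213, -0.2994, 0.0448]
tool_rot: [-3.103, 0.07, 0.643]
contact_force: [-0.0, -0.0, -0.6]
opening: 0.0119
```

```bash
python3 -c "
from h import *
plan(.515,-.31,.021)"
```

```text
t 19.025 twist 0 shift [-0.0097  0.0056  0.0243] pos [ 0.5213 -0.2994  0.0448] rot [-3.103  0.07   0.643] open 0.0119 F [-0.  -0.  -0.6]
```

>>> {"fn": "carry_out", "kwargs": {
  "targets": [
    [[-0.005, 0.003, 0.006], 0],
    [[-0.004, 0.002, 0.006], 0],
    [[0, 0, 0.005], 0],
    [[0, 0, 0.002], 0],
    [[0, 0, 0], 0]
  ]
}}

```text
time: 19.65
tool_pos: [0.5163, -0.3107, 0.0268]
tool_rot: [-3.107, 0.069, 0.642]
contact_force: [0.6, -0.0, -0.4]
opening: 0.0116
```

>>> {"fn": "carry_out", "kwargs": {
  "targets": [
    [[0, 0, 0.002], 0],
    [[0, 0, 0.0015], 0],
    [[0, 0, 0.001], 0]
  ]
}}

```text
time: 20.02
tool_pos: [0.5163, -0.3108, 0.0225]
tool_rot: [-3.108, 0.069, 0.643]
contact_force: [-0.1, 0.5, -1.2]
opening: 0.0118
```

>>> {"fn": "carry_out", "kwargs": {
  "targets": [
    [[0, 0, 0.001], 0],
    [[0, 0, 0.001], 0]
  ]
}}

```text
time: 20.27
tool_pos: [0.5161, -0.3109, 0.0211]
tool_rot: [-3.108, 0.069, 0.643]
contact_force: [-3.5, 0.1, 7.3]
opening: 0.0119
```

Contact. Release and lift.

>>> {"fn": "carry_out", "kwargs": {
  "targets": [
    [[0, 0, 0], 0],
    [[0, 0, 0], 0],
    [[0, 0, 0], 0],
    [[0, 0, 0], 0],
    [[0, 0, 0], 0],
    [[0, 0, 0], 0]
  ],
  "fingers": 0.4
}}

```text
time: 21.02
tool_pos: [0.5164, -0.311, 0.0212]
tool_rot: [-3.109, 0.069, 0.643]
contact_force: [0.1, -0.5, 0.3]
opening: 0.0554
```

>>> {"fn": "carry_out", "kwargs": {
  "targets": [
    [[0, 0, -0.01], 0],
    [[0, 0, -0.025], 0],
    [[0, 0, -0.04], 0],
    [[0, 0, -0.04], 0],
    [[0, 0, -0.04], 0],
    [[-0.03, 0, -0.03], 0],
    [[-0.04, 0, -0.02], 0],
    [[0, 0, 0], 0]
  ]
}}

```text
time: 22.02
tool_pos: [0.4757, -0.3504, 0.2425]
tool_rot: [-3.113, 0.068, 0.644]
contact_force: [-0.4, 0.5, -0.4]
opening: 0.0549
```

```bash
python3 -c "
from h import *
plan(.515,-.31,.021)
a=eyes.read_camera('wrist');b=eyes.read_camera('top');c=eyes.read_camera('scene')
cv2.imwrite('pics/w10.png',a[:,:,::-1])
cv2.imwrite('pics/top10.png',b[:,:,::-1])
cv2.imwrite('pics/sc10.png',c[:,:,::-1])
"; python3 m.py pics/w10.png
```

```text
t 22.025 twist 0 shift [ 0.0706 -0.0025  0.2173] pos [ 0.4757 -0.3504  0.2425] rot [-3.113  0.068  0.644] open 0.0549 F [-0.4  0.5 -0.4]
2345.5
[[281.0, 103.0, 521.8, -252.1, 524.2, -258.1], [282.0, 125.0, 503.8, -266.6, 508.3, -271.0], [308.0, 126.0, 518.8, -289.0, 521.6, -290.8], [308.0, 175.0, 477.4, -319.7, 484.9, -318.0], [332.0, 176.0, 491.8, -340.4, 497.7, -336.3], [332.0, 103.0, 552.7, -294.2, 551.6, -295.4]]
```

View pics/w10.png

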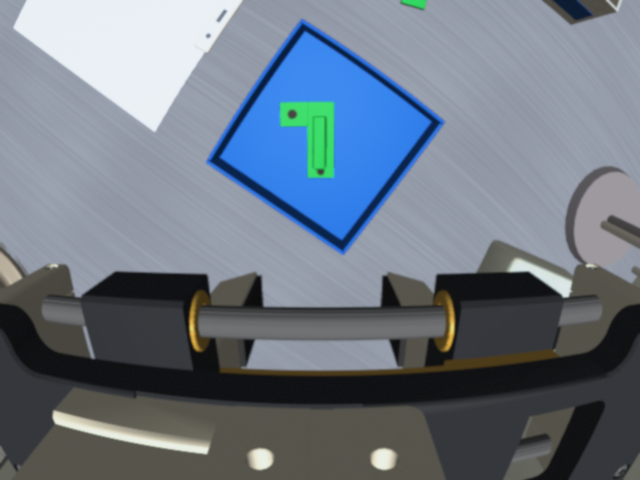

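View pics/top10.png

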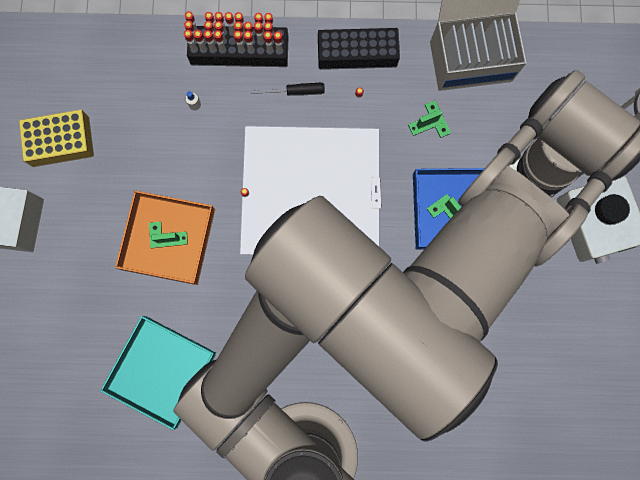

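View pics/sc10.png

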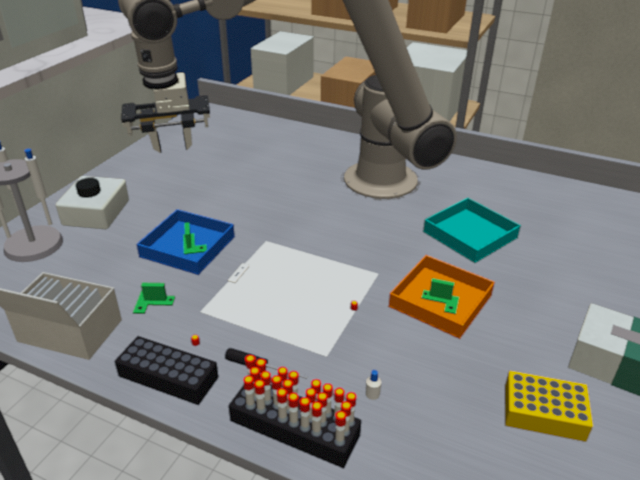

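Both brackets stand upright near their tray centres: blue at top (445,207), orange at (167,235). The gripper is clear, so I'm handing in.

```bash
python3 -c "
from h import *
print(order.hand_in()); print(monitor.observe()['time'])"
```

```text
the job is handed in; nothing more can be done
None
the job is handed in; nothing more can be done
```

The left-hand bracket is in the blue tray and the right-hand bracket is in the orange tray. I lowered each one until it touched the tray floor, then released it. The job was handed in at about 22 s; no verdict was reported.

- **Final check:** wrist, top and scene pictures after the last release show both brackets standing on their bases near the tray centres, with the gripper open and about 0.2 m above the tray. The T-shaped bracket and the turquoise tray were never handled.
- **Placement estimates:** the released web positions, taken from the tool position, were about (0.442, 0.304) for orange and (0.516, -0.311) for blue. Both are within a few mm of my tray-centre estimates, which should be good to about 5 mm. I judged flatness by eye and did not measure it.
- **Contact forces:** contact with the floor reached about 20 N (vertical) for the right-hand bracket and 7 N for the left-hand one.
- **Tilt and drift:** the tool drifted during the job, ending about 4° off vertical, and by up to about 1 cm in position on some moves. I corrected the position before each grasp and placing. The tilt could not be commanded out and had no visible effect on how the brackets stand.

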